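# Clear the hole-saw slugs out of the guarded bench drill

## Task

The bench drill is switched off and the two aluminium slugs that the hole saw cut out are still lying on its table. Swing the clear guard well out of the way by its black knob, put both slugs in the red scrap bin beside the machine without knocking the hole saw, then swing the guard fully shut again. Leave the blue bin, the drilled plate and the spray can where they stand.

Things in the scene. Friction and masses are not known exactly. Their poses are not given: they have to be found in the camera images.
- drill: green bench drill, fixed to the counter. Origin on the counter straight below the spindle; its x points to the back of the machine, y to its left, z up. Steel work table: top at z = 25 mm, x -73 to +77 mm, y -80 to +80 mm. Column 46 mm across at x = +118 mm.
- head_edge (a point): middle of the lower front edge of the drill's head, at drill x = -45, y = 0, z = 302 mm. The head is 100 mm wide and reaches back over the whole table; above z = 380 mm it is 124 mm wide and 8 mm further forward. Chuck 37 mm across from z = 246 mm up. Feed spokes on the right, at y -60 to -87 mm, z over 288 mm. Only a tool leaning back towards the front has room under it.
- hole_saw: red hole saw in the chuck, 34 mm across, on the spindle axis; teeth at z = 204 mm, tip of its pilot drill at z = 199 mm above the counter. Same origin and axes as the drill. Not to be knocked.
- guard (a joint): angle of the guard in rad about its upright hinge: 0 = fully shut (on its stop, sheet across the front of the machine), 1.8 = fully open (swung out to the robot's right, beside the machine). Stays where it is left; opening turns it anticlockwise seen from above.
- guard_hinge (a point): point on the guard's upright hinge axis, at drill x = +40 mm, y = -98 mm, 220 mm above the counter.
- guard_knob (a point): the guard's upright black knob, 22 mm across, 173 to 240 mm above the counter; the point is on its axis at 220 mm, 160 mm in front and 134 mm to the left of the hinge when shut, 45 mm outside the sheet. The clear sheet with its yellow frame spans 85 to 223 mm above the counter: from the hinge 115 mm forward, then 148 mm across the front.
- slug_a: aluminium slug, a disc 32 mm across and 12 mm thick with a 6 mm hole in the middle, lying flat on the drill table under the hole saw; origin at the centre of its underside.
- slug_b: second aluminium slug, same as slug_a.
- red_bin: red open hopper bin, the scrap bin, 144 x 110 x 72 mm, loose on the counter. Origin at the centre of its underside; x to its high back wall (top 70 mm; inner face x = +66 mm); low front wall at x = -57 to -72 mm, top 32 mm; side walls at y = +-50 mm, 2 mm thick; floor 2 mm.
- blue_bin: blue bin of the same shape with two bearings in it, loose; a bystander. The two bins stand one on each side of the drill, either way round.
- drilled_plate: aluminium plate 85 x 150 x 12 mm with two 34 mm holes, lying on the counter in front of the drill; a bystander.
- penetrating_oil: white and blue spray can, 67 mm across, 205 mm tall, upright on the counter to the left of the drill; a bystander.

How it is judged:
On the way, in this order (a step that is already met when the one before it is completed fails the run):
1. the guard is swung well aside (joint above 1.1 rad) (value of joint guard above 1.1 rad), for 0.2 s.
2. both slugs are in the red bin (x of slug_a in the frame of red_bin between -0.06 and 0.068 m and y of slug_a in the frame of red_bin between -0.052 and 0.052 m and z of slug_a in the frame of red_bin between -0.005 and 0.05 m and x of slug_b in the frame of red_bin between -0.06 and 0.068 m and y of slug_b in the frame of red_bin between -0.052 and 0.052 m and z of slug_b in the frame of red_bin between -0.005 and 0.05 m), for 0.2 s.
At the end, for the whole second after the job is handed in: Both slugs lie at rest inside the red bin (below 50 mm above its underside), which stands upright, and the guard is shut to within 0.08 rad (all of step 2 and linear speed of each of slug_a, slug_b, red_bin below 0.02 m/s and value of joint guard below 0.08 rad and velocity of joint guard below 0.05 rad/s and angle between red_bin's own z axis and vertical below 0.1 rad); the robot touches nothing.
It fails at once if the hole saw is knocked (more than 6 N) (contact force between hole_saw and anything else above 6 N).
It fails at once if the blue bin, the drilled plate or the spray can is moved by more than 40 mm (distance of any of blue_bin, drilled_plate, penetrating_oil from where it was at the start of the episode above 0.04 m).
It also fails if it takes over 72 s, if anything falls off the work surface, if the arm or the gripper's body presses on something with over 40 N, if the wrist force passes 120 N, or if a joint passes its speed limit or range.

## Robot

A 7-joint arm with a two-finger parallel gripper is mounted at the origin on a cart in front of the work surface, level with it; the furniture and walls round the work are solid. World frame = base frame: x ahead of the robot, y to its left, z up, the work surface at z = 0. Lengths are in m, angles in rad, forces in N, time in s.
With the tool pointing down it reaches from about 0.425 to 0.925 m from the base axis. Payload 6.8 kg.
Tool frame: the origin (TCP) lies at the very end of the fingers, on their centre line; the grasp point (between the pads) lies 19 mm behind it (grip_point_offset is the distance from the TCP to the grasp point, in m); z points along the fingers, y is the line along which they close (so a half turn about z gives the same grasp; the last joint's range is limited). The gripper opens to 85 mm and grips with 20 to 120 N. Pads are 22 mm wide; open, the fingers measure 114 mm over their backs; the gripper's body (76 mm by 85 mm) begins 54 mm behind the grasp point. The pads swing forward as they close: fully open they stand 13 mm farther back than shut.
Start: joints at [-1.284, 0.477, 0.022, 1.555, -0.011, 1.109, -0.083], TCP at [0.26, 0.623, 0.211] pointing down, gripper open.
Joint ranges: [-2.96, 2.96], [-0.34, 2.1], [-1.41, 1.46], [0.24, 2.44], [-1.37, 4.51], [0.17, 1.92], [-2.96, 2.96]. Speed limits (rad/s): [2.39, 2.39, 3.14, 3.14, 3.14, 3.14, 3.14].

## Interface

Orientations are given as a unit quaternion [w, x, y, z].
In Python, from station import * gives the robot as it stands.
- The arm moves only by the tool carry_out, never from a script. Its argument "rows" is text: rows parted by semicolons, each of 4 numbers parted by spaces: the shift along the world's x, y, z in mm, then the turn about the world's z in degrees. In form: dx dy dz yaw; .... A call has 1 to 10 rows; each row shifts and turns the commanded pose from where the row before left it; what a row does not reach is not made up. A row lasts 1/8 s, in which the tool goes at most 62.5 mm and 10.7 degrees, less where a joint would pass 70% of its speed; a pose out of reach is approached as far as the arm can. A call is refused whole if a number of a shift passes 62.5 or a number of a turn 10.7, either way. A call with a gripper value outside its range is refused whole. "claw" is the finger opening in mm, from 0 to 85.4, set as the call begins (left out, the last holds). The fingers move at their own pace and stop on an object; "force" is the grip in N (left out, the last holds). Time passes only in rows, so rows that do not move let the fingers close. It gives the time, the measured TCP pose, the force, the opening and the grip force at its end, in the units of the state.
- get_obs(): the state, without advancing time (a new reading comes with each control period).
- read_camera(name): name is "scene" or "top" or "wrist"; returns a dict with "img" (400x640x3 uint8, blue, green, red), "fov_y" (degrees; the focal length in pixels is half the picture's height over the tangent of half this angle, whatever the lens; pixels are square), "cx", "cy" (the principal point, pixels), "world_to_cam" (4x4, takes a point from world to camera coordinates). Camera axes: x right, y up, looking along -z (the intrinsics and any distortion apply to the point x, -y, -z); pixel columns grow to the right and rows downward; lengths in m; the calibration is good to about 2 mm. The wrist camera is an equidistant fisheye: a pixel r from the principal point sees the ray r / f radians off the axis. A picture is of the moment at which its call begins. There is no depth.
- hand_in(): hands the job in; it is judged then, once.
Trained networks look in the newest picture that a camera, given by its name, has taken for a name from the list of things; names that differ only in an ending like _2 or _b are one class to them, and where a whole thing is asked for, a point or a joint stands for the part that bears it (a point fixed in the world has none). Each returns a list of dicts, best first, with "confidence" (0 to 1); they miss things now and then, are a little off and sometimes report something else, mostly with a low value. They report only what shows in the picture. A call takes as long as a camera call.
- recognise(camera, thing): "centre" ([column, row] in pixels, amid what is visible of it).
- outline_of(camera, thing): "pixels" (400x640 bool, what is visible of it) and "centre" ([column, row] in pixels, amid what is visible of it).
- place_of(camera, thing): "centre" ([column, row] in pixels: a listed point, or the origin of a listed thing).
The state is a dict: "t": time; "q": joint angles; "joint_vel": joint speeds; "joint_torque": joint torques, N m; "eef_pos": TCP position; "tool_rot": TCP orientation; "contact_force": force on the tool from outside, world axes, zero at the start; "torque": the same for the moment, N m; "gripper_width": opening from 0.0 (shut) to 1.0 (fully open); "grasp_force": force on a finger pad.
Only numpy, scipy, OpenCV 4.12 (cv2) and the standard library are available. Lean on these libraries where they do the work, as an engineer would, in place of code of your own. Each camera call takes 0.05 s, during which the arm holds its last target. There are 200 camera calls.

## Working session

There is one attempt and no reset: what is moved stays moved. The work goes in short steps, Python scripts to look and compute and a tool call to move; the robot and the scene stay as the last step left them, time stands still between calls to the robot, and variables do not carry over. Pictures are saved under pics/ and viewed, at most 10 in all, crops included, and the job is handed in when it is done.

Besides the shell and the picture viewer there is one more tool, called as a command line: name --argument value ..., lists and objects as JSON in quotes. carry_out: Moves the arm, as the interface text tells. Its arguments: {"type":"object","properties":{"rows":{"type":"string"},"claw":{"type":"number"},"force":{"type":"number"}},"required":["rows"]}

```bash
ls; mkdir -p pics
cat > h.py <<'E'
from station import *
import numpy as np, cv2
def ray(c,px):
    W=np.array(c["world_to_cam"]);f=200/np.tan(np.radians(c["fov_y"]/2))
    d=np.array([(px[0]-c["cx"])/f,-(px[1]-c["cy"])/f,-1.])
    R=W[:3,:3];return -R.T@W[:3,3],R.T@d
def onz(c,px,z):
    o,d=ray(c,px);return (o+d*(z-o[2])/d[2]).round(4)
def proj(c,p):
    W=np.array(c["world_to_cam"]);f=200/np.tan(np.radians(c["fov_y"]/2))
    q=W[:3,:3]@p+W[:3,3];return np.array([c["cx"]+f*q[0]/-q[2],c["cy"]-f*q[1]/-q[2]])
def tri(c1,p1,c2,p2):
    o1,d1=ray(c1,p1);o2,d2=ray(c2,p2)
    A=np.stack([d1,-d2],1);s=np.linalg.lstsq(A,o2-o1,rcond=None)[0]
    a=o1+s[0]*d1;b=o2+s[1]*d2;return ((a+b)/2).round(4),np.linalg.norm(a-b).round(4)
E
python3 - <<'E'
from h import *
C={n:read_camera(n) for n in("scene","top","wrist")}
for n in C: cv2.imwrite(f"pics/{n}0.png",C[n]["img"]); print(n,C[n]["fov_y"],C[n]["cx"],C[n]["cy"],(-np.array(C[n]["world_to_cam"])[:3,:3].T@np.array(C[n]["world_to_cam"])[:3,3]).round(3))
for t in["drill","head_edge","hole_saw","guard_hinge","guard_knob","slug_a","red_bin","blue_bin","drilled_plate","penetrating_oil"]:
  P={}
  for n in("scene","top"):
    r=place_of(n,t);P[n]=r
    print(t,n,[(np.round(x["centre"],1).tolist(),round(x["confidence"],2)) for x in r[:3]])
  if P["scene"] and P["top"]: print("   tri",tri(C["scene"],P["scene"][0]["centre"],C["top"],P["top"][0]["centre"]))
print(get_obs())
E
```

```text
pics
scene 43.82056121717631 316.9598403780847 201.83097179119952 [ 0.875 -1.027  1.065]
top 54.05714783169549 320.47912182525783 200.85083549140217 [ 0.376 -0.     1.272]
wrist 65.70646984690485 313.3351163250782 204.22696519458972 [0.191 0.652 0.374]
drill scene [([346.5, 254.9], 0.73)]
drill top [([308.3, 184.2], 0.96)]
   tri (array([ 0.638 ,  0.0159, -0.007 ]), np.float64(0.0041))
head_edge scene [([334.0, 167.1], 0.95)]
head_edge top [([308.5, 180.5], 0.63)]
   tri (array([0.5868, 0.0127, 0.3064]), np.float64(0.0041))
hole_saw scene []
hole_saw top [([296.2, 216.4], 0.55)]
guard_hinge scene [([357.1, 218.0], 0.94)]
guard_hinge top [([341.9, 154.1], 0.75), ([296.4, 214.2], 0.64), ([338.3, 259.7], 0.24)]
   tri (array([ 0.6769, -0.0793,  0.2284]), np.float64(0.0061))
guard_knob scene [([310.4, 180.7], 0.63)]
guard_knob top [([295.0, 213.9], 0.71)]
   tri (array([0.5112, 0.0507, 0.2178]), np.float64(0.0026))
slug_a scene [([366.2, 215.4], 0.63), ([337.1, 249.8], 0.56), ([347.3, 240.7], 0.54)]
slug_a top [([317.5, 186.0], 0.58), ([295.9, 186.1], 0.43)]
   tri (array([0.6439, 0.0025
[... 659 characters left out ...]
3298,  0.02241598,  1.55541949, -0.01149256,
        1.1092928 , -0.08311767]), 'joint_vel': array([ 5.28243835e-04, -4.48568588e-04,  1.58559064e-04, -5.43034857e-04,
       -3.33157505e-05, -1.92768408e-03, -1.13964476e-03]), 'joint_torque': array([ 9.58859709e-04, -5.96333528e+01,  1.60708643e+00, -2.81534940e+01,
        1.24520139e-02,  1.62026216e-03,  6.78471146e-08]), 'eef_pos': array([0.25963625, 0.62307552, 0.21077784]), 'tool_rot': array([-6.45311461e-07,  1.96150263e-01,  9.80573850e-01, -1.19014871e-05]), 'contact_force': array([-0.54531953, -0.08038376,  1.24315241]), 'torque': array([0.00100937, 0.00363103, 0.00670108]), 'grasp_force': 0.0, 'gripper_width': 1.0006585623131734}
```

View pics/scene0.png

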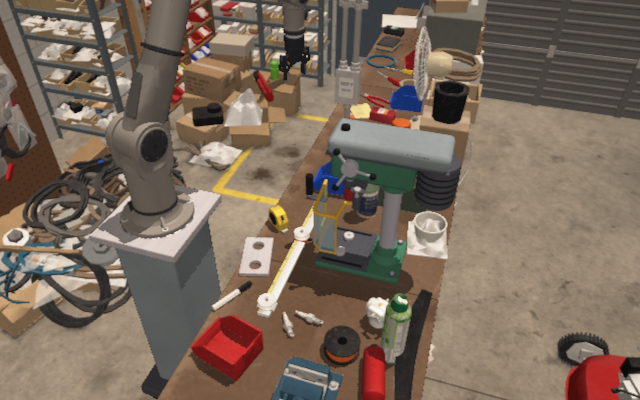

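View pics/top0.png

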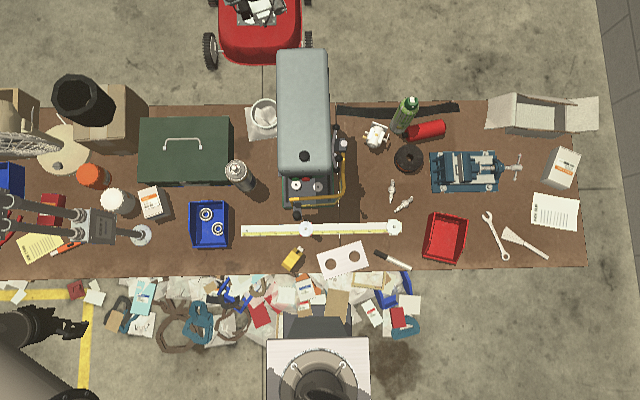

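The scene view shows the drill at (370,190), the shut yellow guard at (325,215), the red bin at (228,345) on the robot's right and the blue bin on its left. In the top view the knob is at (297,214), with the slugs on the table around (296,186) and (320,186).

Run:
```python
from h import *
c=read_camera("scene");t=read_camera("top")
a=cv2.resize(c["img"][165:285,280:420],None,fx=5,fy=5,interpolation=cv2.INTER_CUBIC)[:600,:700]
b=cv2.resize(t["img"][165:235,265:365],None,fx=6,fy=6,interpolation=cv2.INTER_CUBIC)
cv2.imwrite("pics/c1.png",a);cv2.imwrite("pics/t1.png",b)
for cam,n in((c,"scene"),(t,"top")):
  for k in range(2):
    if k: cam=read_camera(n)
    for r in place_of(n,"slug_a")+[]: print(n,"place",np.round(r["centre"],1),round(r["confidence"],2),onz(cam,r["centre"],.025))
    for r in outline_of(n,"slug_a"): print(n,"outl",np.round(r["centre"],1),round(r["confidence"],2),r["pixels"].sum(),onz(cam,r["centre"],.033))
P=np.array([.638,.016,0])
for o in([0,0,.025],[-.073,.08,.025],[-.073,-.08,.025],[.077,-.08,.025],[0,0,.199]): print(o,proj(c,P+o).round(1),proj(t,P+o).round(1))
for n,cam in(("scene",c),("top",t)):
  for th in("red_bin","blue_bin","drilled_plate"):
    for r in outline_of(n,th)[:1]:
      m=r["pixels"].astype(np.uint8);cc=max(cv2.findContours(m,0,2)[0],key=cv2.contourArea);print(n,th,cv2.minAreaRect(cc))
```

```text
scene place [225.8 346.1] 0.53 [ 0.4463 -0.4099  0.025 ]
scene place [348.8 238.7] 0.48 [0.6318 0.0524 0.025 ]
scene place [336.8 251.7] 0.46 [ 0.6127 -0.0126  0.025 ]
scene outl [321.9 215.4] 0.7 1711 [0.5241 0.1213 0.033 ]
scene outl [349.3 237.1] 0.53 83 [0.6332 0.0514 0.033 ]
scene place [349.3 239.5] 0.51 [0.6341 0.0495 0.025 ]
scene place [339.2 250.5] 0.51 [ 0.6181 -0.0055  0.025 ]
scene outl [336.7 249.8] 0.48 55 [ 0.6123 -0.0129  0.033 ]
scene outl [348.  237.3] 0.42 72 [0.6297 0.0493 0.033 ]
top place [318.7 187.8] 0.59 [ 0.6207 -0.0171  0.025 ]
top place [298.2 185.6] 0.49 [0.6294 0.0491 0.025 ]
top outl [295.6 183.6] 0.66 58 [0.6345 0.0571 0.033 ]
top outl [317.1 186. ] 0.56 76 [ 0.6252 -0.012   0.033 ]
top place [316.3 186.5] 0.54 [ 0.6252 -0.0094  0.025 ]
top place [296.2 182.8] 0.4 [0.6388 0.0555 0.025 ]
top outl [295.4 184.2] 0.46 81 [0.6326 0.0577 0.033 ]
[0, 0, 0.025] [347.6 247.1] [308.4 182.8]
[-0.073, 0.08, 0.025] [331.9 225. ] [283.9 205.6]
[-0.073, -0.08, 0.025] [316. 260.] [333.7 204.5]
[0.077, -0.08, 0.025] [366.5 272. ] [332.3 159.3]
[0, 0, 0.199] [350.4 201.9] [307.3 170.1]
scene red_bin ((227.93528747558594, 342.45880126953125), (63.428001403808594, 57.138893127441406), 32.47119140625)
scene blue_bin ((329.9425048828125, 177.4062042236328), (32.205467224121094, 29.52168083190918), 13.495734214782715)
scene drilled_plate ((255.34071350097656, 256.1609191894531), (30.660037994384766, 41.06538772583008), 6.842773914337158)
top red_bin ((445.2115478515625, 236.9423065185547), (42.361083984375, 48.04844665527344), 11.309932708740234)
top blue_bin ((208.0, 223.5), (47.0, 40.0), 90.0)
top drilled_plate ((341.9583740234375, 259.73455810546875), (27.37901496887207, 46.448448181152344), 73.49563598632812)
```

View pics/c1.png

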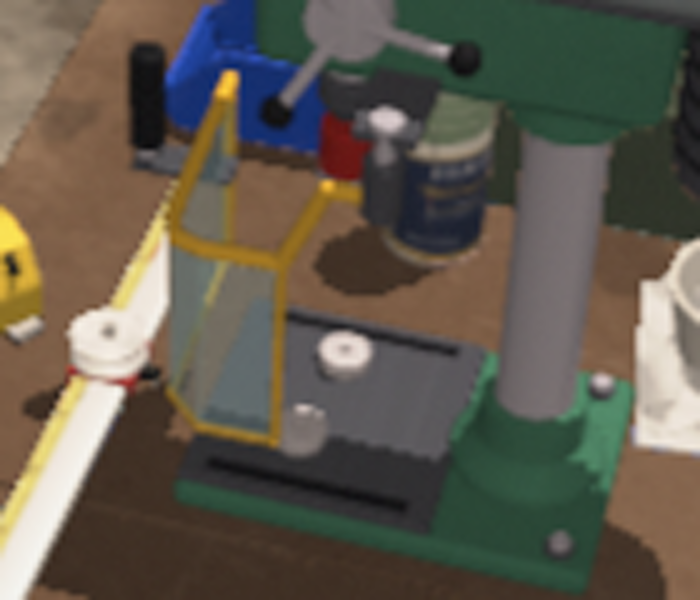

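View pics/t1.png

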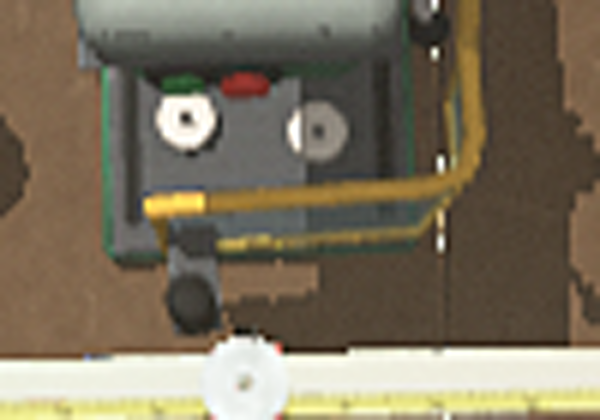

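The crops show both slugs lying almost under the saw, at about top px (296,185) and (318,187), with the guard shut across the front and the knob at (297,215). A vertical tool has no room there, so I'll check in free space how the arm behaves near its reach limit, and whether the tool leans.

carry_out --rows "36 -28 30 0;36 -28 30 0;36 -28 30 0;36 -28 30 0;36 -28 30 0;36 -28 30 0;36 -28 30 0;36 -28 30 0"

```text
t: 3.05
eef_pos: [0.5485, 0.398, 0.452]
tool_rot: [0.0, 0.196, 0.981, 0.0]
contact_force: [-0.4, 0.3, 0.8]
gripper_width: 1.0
grasp_force: 0.0
```

carry_out --rows "45 32 0 0;45 32 0 0;45 32 0 0;45 32 0 0;45 32 0 0;45 32 0 0;45 32 0 0;45 32 0 0"

```text
t: 4.05
eef_pos: [0.7579, 0.5311, 0.3934]
tool_rot: [0.014, 0.211, 0.977, 0.029]
contact_force: [-0.4, -0.4, 0.6]
gripper_width: 0.997
grasp_force: 0.0
```

Run:
```python
from h import *
from scipy.spatial.transform import Rotation as R
o=get_obs();w,x,y,z=o["tool_rot"];M=R.from_quat([x,y,z,w]).as_matrix()
print(o["t"],o["eef_pos"].round(3),M.round(3).tolist(),o["q"].round(3))
```

```text
4.05 [0.758 0.531 0.393] [[-0.911, 0.411, 0.04], [0.413, 0.909, 0.05], [-0.016, 0.062, -0.998]] [-0.768  1.112  1.398  0.242 -1.314  1.915  0.627]
```

carry_out --rows "-45 -32 0 0;-45 -32 0 0;0 0 0 0"

```text
t: 4.42
eef_pos: [0.6967, 0.4883, 0.4003]
tool_rot: [0.017, 0.217, 0.976, 0.034]
contact_force: [0.9, -0.0, 0.4]
gripper_width: 1.001
grasp_force: 0.0
```

```bash
cat >> h.py <<'E'
from scipy.spatial.transform import Rotation as Ro
def st():
    o=get_obs();w,x,y,z=o["tool_rot"];M=Ro.from_quat([x,y,z,w]).as_matrix()
    print(round(o["t"],2),"p",(o["eef_pos"]*1000).round(1),"zax",M[:,2].round(3),"yax",M[:,1].round(3),"q",o["q"].round(3).tolist(),"F",o["contact_force"].round(1),"w",round(o["gripper_width"],3),round(o["grasp_force"],1))
    return o,M
E
python3 -c "
from h import *
st()"
```

```text
4.42 p [696.7 488.3 400.3] zax [ 0.047  0.058 -0.997] yax [0.422 0.904 0.073] q [-1.071, 0.987, 1.413, 0.807, -1.082, 1.802, 0.891] F [ 0.9 -0.   0.4] w 1.001 0.0
```

Tilt from an unreachable pose stays. So pushing upward, where j6 hits its upper limit, should lean the tip forward.

carry_out --rows "-36 -26 40 0;-36 -26 40 0;-36 -26 40 0;-30 -20 45 0;-30 -20 45 0;0 0 60 0;0 0 60 0;0 0 60 0"

```text
t: 5.42
eef_pos: [0.5387, 0.3644, 0.6223]
tool_rot: [0.001, 0.216, 0.976, 0.024]
contact_force: [1.4, 0.3, -1.8]
gripper_width: 1.001
grasp_force: 0.0
```

```bash
python3 -c "
from h import *
st()"
```

```text
5.42 p [538.7 364.4 622.3] zax [ 0.013  0.047 -0.999] yax [0.421 0.906 0.048] q [-0.939, 0.387, 0.495, 0.84, -0.23, 1.915, 0.575] F [ 1.4  0.3 -1.8] w 1.001 0.0
```

carry_out --rows "0 0 60 0;0 0 60 0;0 0 60 0;0 0 60 0"

```text
t: 5.92
eef_pos: [0.5071, 0.347, 0.7305]
tool_rot: [0.064, 0.216, 0.97, 0.094]
contact_force: [-0.4, 0.5, -0.1]
gripper_width: 1.0
grasp_force: 0.0
```

```bash
python3 -c "
from h import *
st()"
```

```text
5.92 p [507.1 347.  730.5] zax [ 0.164  0.155 -0.974] yax [0.406 0.889 0.21 ] q [-0.927, 0.258, 0.392, 0.758, -0.152, 1.915, 0.508] F [-0.4  0.5 -0.1] w 1.0 0.0
```

The upward push leans the tool radially (13° now). I'll back off, then yaw so the finger axis ends up level across the lean, and push up again.

carry_out --rows "0 0 -50 0;0 0 -40 0;0 0 0 10.5;0 0 0 10.5;0 0 0 10.5;0 0 0 10.5;0 0 0 10.5;0 0 0 10.5;0 0 0 10.5;0 0 0 8"

```text
t: 7.18
eef_pos: [0.5057, 0.3483, 0.6298]
tool_rot: [-0.008, -0.465, 0.878, 0.112]
contact_force: [0.2, 0.3, -1.4]
gripper_width: 1.002
grasp_force: 0.0
```

carry_out --rows "0 0 60 0;0 0 60 0;0 0 60 0;0 0 60 0;0 0 60 0;0 0 60 0;0 0 60 0"

```text
t: 8.05
eef_pos: [0.4432, 0.3578, 0.8141]
tool_rot: [0.146, -0.44, 0.871, 0.161]
contact_force: [-0.1, 0.4, 0.1]
gripper_width: 1.0
grasp_force: 0.0
```

```bash
python3 -c "
from h import *
st()"
```

```text
8.05 p [443.2 357.8 814.1] zax [ 0.113  0.409 -0.905] yax [-0.814  0.561  0.152] q [-0.427, 0.193, -0.312, 0.665, -0.187, 1.915, 1.686] F [-0.1  0.4  0.1] w 1.0 0.0
```

carry_out --rows "5 -50 -30 0;5 -60 0 0;5 -60 0 0;5 -45 0 0;0 0 60 0;0 0 60 0;0 0 60 0;0 0 60 0"

```text
t: 9.05
eef_pos: [0.4563, 0.2061, 0.8481]
tool_rot: [0.2, -0.429, 0.865, 0.166]
contact_force: [-0.2, -0.5, -0.6]
gripper_width: 1.0
grasp_force: 0.0
```

```bash
python3 -c "
from h import *
st()"
```

```text
9.05 p [456.3 206.1 848.1] zax [ 0.204  0.458 -0.865] yax [-0.808  0.578  0.115] q [0.507, 0.167, -1.101, 0.705, -0.146, 1.915, 1.855] F [-0.2 -0.5 -0.6] w 1.0 0.0
```

carry_out --rows "0 0 -40 9;0 0 0 10;0 0 60 0;0 0 60 0;0 0 60 0;0 0 60 0"

```text
t: 9.8
eef_pos: [0.4365, 0.209, 0.912]
tool_rot: [0.266, -0.512, 0.789, 0.211]
contact_force: [2.4, 3.0, -2.3]
gripper_width: 1.002
grasp_force: 0.0
```

```bash
python3 -c "
from h import *
st()"
```

```text
9.8 p [436.5 209.  912. ] zax [ 0.203  0.605 -0.77 ] yax [-0.92   0.386  0.061] q [0.642, 0.226, -1.357, 0.586, -0.16, 1.915, 1.98] F [ 2.4  3.  -2.3] w 1.002 0.0
```

Lean is 40° with the finger line nearly level. Now I'll turn the lean to face the drill and come down in front of the knob.

carry_out --rows "0 -10 -55 -6.7;0 -15 -55 -6.7;0 -15 -55 -6.7;0 -15 -55 -6.7;0 -20 -55 -6.7;0 -20 -55 -6.7;0 -20 -55 -6.7;0 -20 -55 -6.7;5 -15 -55 -6.7;5 -8 -50 -6.7" --claw 60

```text
t: 11.05
eef_pos: [0.4173, 0.1468, 0.6599]
tool_rot: [0.277, -0.302, 0.903, 0.129]
contact_force: [-0.5, -1.1, -0.4]
gripper_width: 0.699
grasp_force: 0.0
```

Run:
```python
from h import *
st()
from scipy.optimize import least_squares
L={"drill":[0,0,0],"head_edge":[-.045,0,.302],"guard_hinge":[.04,-.098,.22],"guard_knob":[-.12,.036,.22]}
ob=[]
for k in range(3):
  for n in("scene","top"):
    c=read_camera(n)
    for t in L:
      for r in place_of(n,t)[:1]:
        if r["confidence"]>.4: ob.append((c,n,t,np.array(r["centre"])))
f=lambda p:np.concatenate([proj(c,np.array([p[0]+np.cos(p[2])*L[t][0]-np.sin(p[2])*L[t][1],p[1]+np.sin(p[2])*L[t][0]+np.cos(p[2])*L[t][1],L[t][2]]))-u for c,n,t,u in ob])
s=least_squares(f,[.638,.016,0],loss="soft_l1");print("drill",s.x.round(4))
res=s.fun.reshape(-1,2)
for o,r in zip(ob,f(s.x).reshape(-1,2)): print(o[1],o[2],r.round(1),end=" | ")
p=s.x;R2=np.array([[np.cos(p[2]),-np.sin(p[2])],[np.sin(p[2]),np.cos(p[2])]])
print("\nknob",p[:2]+R2@[-.12,.036],"hinge",p[:2]+R2@[.04,-.098])
```

```text
11.05 p [417.3 146.8 659.9] zax [ 0.422  0.4   -0.813] yax [-0.617  0.784  0.066] q [-0.028, -0.337, -0.132, 1.598, -0.385, 1.355, 2.034] F [-0.5 -1.1 -0.4] w 0.699 0.0
drill [0.6331 0.019  0.0583]
scene drill [ 0.6 -0.4] | scene head_edge [-1.9 -0.2] | scene guard_hinge [0.2 0.9] | scene guard_knob [0.3 0.3] | top head_edge [-1.7  0.6] | top guard_hinge [ 0.1 -2.6] | top guard_knob [ 0.9 -0.6] | scene drill [-1.2 -2.2] | scene head_edge [-2.2 -0.9] | scene guard_hinge [-1.3  2.6] | scene guard_knob [-0.1  1.9] | top drill [-2.6  1.1] | top head_edge [1.1 0.1] | top guard_hinge [-0.5 -0.7] | top guard_knob [-0.8 -1.4] | scene drill [2.  1.8] | scene head_edge [-0.6  3.5] | scene guard_hinge [-2.3  0.5] | scene guard_knob [-0.6  0.1] | top drill [-2.9 -0.5] | top head_edge [-1.2  0.5] | top guard_hinge [ 0.4 -1.3] | top guard_knob [-0.4 -1. ] | 
knob [0.51125208 0.04790673] hinge [ 0.67878736 -0.07654379]
```

carry_out --rows "6 -12 -38 -3.5;6 -12 -38 -3.5;6 -12 -38 -3.5;6 -12 -38 -3.5;6 -12 -38 -3.5;6 -12 -38 -3.5;6 -10 -38 -3.5;4 -10 -38 -3.5;0 -5 -38 -3.5;0 -5 -38 -3.5"

```text
t: 13.8
eef_pos: [0.4832, 0.0452, 0.2797]
tool_rot: [0.293, -0.019, 0.955, 0.044]
contact_force: [0.7, -0.8, -0.5]
gripper_width: 0.703
grasp_force: 0.0
```

```bash
python3 -c "
from h import *
st()"
```

```text
13.8 p [483.2  45.2 279.7] zax [ 0.559  0.096 -0.824] yax [-0.062  0.995  0.074] q [0.343, -0.201, -0.502, 2.32, -0.231, 0.402, 1.614] F [ 0.7 -0.8 -0.5] w 0.703 0.0
```

carry_out --rows "13 2 -27 0;13 2 -27 0;13 2 -26 0;0 0 0 0"

```text
t: 14.3
eef_pos: [0.5192, 0.0495, 0.2041]
tool_rot: [0.291, -0.019, 0.955, 0.043]
contact_force: [-1.3, -0.6, 0.5]
gripper_width: 0.702
grasp_force: 0.0
```

carry_out --rows "0 0 0 0;0 0 0 0;0 0 0 0;0 0 0 0" --claw 10 --force 30

```text
t: 14.8
eef_pos: [0.5201, 0.0499, 0.2068]
tool_rot: [0.294, -0.02, 0.955, 0.042]
contact_force: [-4.6, 2.0, 5.1]
gripper_width: 0.243
grasp_force: 29.5
```

Run:
```python
from h import *
st()
c=read_camera("scene");t=read_camera("top")
a=cv2.resize(c["img"][140:290,240:440],None,fx=3,fy=3,interpolation=cv2.INTER_CUBIC)
b=cv2.resize(t["img"][140:290,230:430],None,fx=3,fy=3,interpolation=cv2.INTER_CUBIC)
cv2.imwrite("pics/k1.png",np.vstack([a,b])[:, :] if 0 else cv2.resize(np.hstack([a,b]),(800,300)))
```

```text
14.8 p [520.1  49.9 206.8] zax [ 0.56   0.093 -0.824] yax [-0.062  0.996  0.07 ] q [0.434, 0.016, -0.667, 2.347, 0.259, 0.185, 1.142] F [-4.6  2.   5.1] w 0.243 29.5
```

View pics/k1.png

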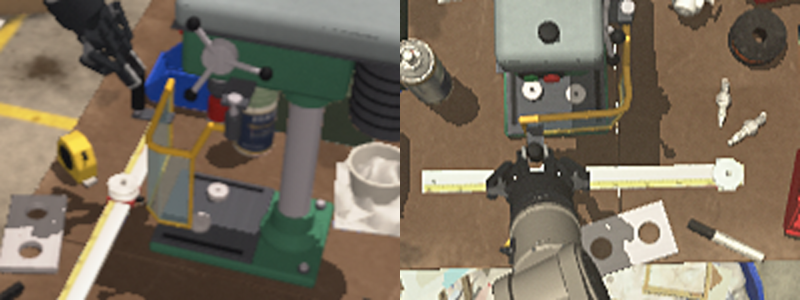

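The crops show the fingers holding the knob (scene (140,105), top (535,150) in the crop), the guard is still shut. q6 is close to its limit, so I'll yaw about the knob first and then follow the arc.

```bash
cat > arc.py <<'E'
from h import *
H=np.array([.6788,-.0765])
def plan(dths,yaws):
    o=get_obs();w,x,y,z=o["tool_rot"];Z=Ro.from_quat([x,y,z,w]).as_matrix()[:2,2]*.019
    p=o["eef_pos"][:2];g=p-Z;r=g-H;r=r*.2096/np.linalg.norm(r);a=np.arctan2(r[1],r[0]);print("angle",round(np.degrees(a),1))
    rows=[];yaw=0;pp=p*1000
    rot=lambda v,t:np.array([v[0]*np.cos(t)-v[1]*np.sin(t),v[0]*np.sin(t)+v[1]*np.cos(t)])
    for d,s in zip(dths,yaws):
        a+=np.radians(d);yaw+=s
        n=1000*(H+.2096*np.array([np.cos(a),np.sin(a)])+rot(Z,np.radians(yaw)))
        q=(n-pp).round();pp=pp+q;rows.append(f"{q[0]:.0f} {q[1]:.0f} 0 {s}")
    print("; ".join(rows))
E
python3 -c "
from arc import *
plan([0]*3+[4]*7,[8]*3+[5]*7)"
```

```text
angle 143.6
0 1 0 8; -0 1 0 8; -1 2 0 8; -9 -12 0 5; -8 -11 0 5; -7 -13 0 5; -6 -13 0 5; -6 -13 0 5; -4 -14 0 5; -4 -14 0 5
```

carry_out --rows "0 1 0 8;0 1 0 8;-1 2 0 8;-9 -12 0 5;-8 -11 0 5;-7 -13 0 5;-6 -13 0 5;-6 -13 0 5;-4 -14 0 5;-4 -14 0 5"

```text
t: 16.15
eef_pos: [0.4766, -0.0376, 0.2017]
tool_rot: [0.246, -0.369, 0.886, 0.135]
contact_force: [-0.7, -0.6, 16.9]
gripper_width: 0.245
grasp_force: 35.7
```

```bash
python3 -c "
from arc import *
st()
plan([6]*10,[4]*10)"
```

```text
16.15 p [476.6 -37.6 201.7] zax [ 0.337  0.421 -0.842] yax [-0.721  0.691  0.057] q [1.345, 0.287, -1.141, 2.177, -0.434, 0.641, 2.937] F [-0.7 -0.6 16.9] w 0.245 35.7
angle 171.6
-1 -22 0 4; -1 -21 0 4; 2 -22 0 4; 4 -21 0 4; 7 -20 0 4; 8 -20 0 4; 11 -19 0 4; 12 -17 0 4; 14 -16 0 4; 16 -15 0 4
```

```bash
python3 -c "
from arc import *
plan([6]*10,[-3]*10)"
```

```text
angle 171.6
-0 -22 0 -3; 0 -23 0 -3; 3 -22 0 -3; 5 -22 0 -3; 8 -21 0 -3; 9 -20 0 -3; 11 -20 0 -3; 14 -18 0 -3; 15 -16 0 -3; 17 -15 0 -3
```

carry_out --rows "0 -22 1 -3;0 -23 1 -3;3 -22 1 -3;5 -22 0 -3;8 -21 0 -3;9 -20 0 -3;11 -20 0 -3;14 -18 0 -3"

```text
t: 17.15
eef_pos: [0.5199, -0.2075, 0.1987]
tool_rot: [0.264, -0.174, 0.945, 0.083]
contact_force: [-14.3, -6.5, 3.8]
gripper_width: 0.231
grasp_force: 32.3
```

```bash
python3 -c "
from arc import *
st()
plan([6]*4,[-3]*4)"
```

```text
17.15 p [ 519.9 -207.5  198.7] zax [ 0.47   0.248 -0.847] yax [-0.373  0.926  0.064] q [1.332, 0.336, -0.906, 2.068, -0.371, 0.567, 2.718] F [-14.3  -6.5   3.8] w 0.231 32.3
angle -141.0
20 -13 0 -3; 16 -15 0 -3; 18 -13 0 -3; 19 -12 0 -3
```

carry_out --rows "17 -13 0 -3;13 -11 0 -2;0 0 0 0"

```text
t: 17.52
eef_pos: [0.5505, -0.2352, 0.199]
tool_rot: [0.269, -0.131, 0.952, 0.069]
contact_force: [-7.9, -10.9, -1.0]
gripper_width: 0.229
grasp_force: 44.0
```

carry_out --rows "0 0 0 0;0 0 0 0;-10 -5 18 0;-18 -10 36 0;-24 -12 45 0;-24 -12 45 0" --claw 44

```text
t: 18.27
eef_pos: [0.4759, -0.267, 0.3459]
tool_rot: [0.27, -0.136, 0.951, 0.072]
contact_force: [0.7, -1.1, -0.3]
gripper_width: 0.519
grasp_force: 0.0
```

Run:
```python
from arc import *
st()
c=read_camera("scene");t=read_camera("top")
for n,cam in(("scene",c),("top",t)):
    for r in outline_of(n,"slug_a"):
      if 40<r["pixels"].sum()<200: print(n,np.round(r["centre"],1),round(r["confidence"],2),r["pixels"].sum(),onz(cam,r["centre"],.034))
    for r in place_of(n,"guard_knob")[:1]: print("knob",onz(cam,r["centre"],.22),r["confidence"])
a=cv2.resize(c["img"][140:290,280:430],(400,400),interpolation=cv2.INTER_CUBIC)
b=cv2.resize(t["img"][150:230,270:350],(400,400),interpolation=cv2.INTER_CUBIC)
cv2.imwrite("pics/s1.png",np.hstack([a,b]))
```

```text
18.27 p [ 475.9 -267.   345.9] zax [ 0.493  0.21  -0.844] yax [-0.297  0.953  0.064] q [1.557, 0.112, -0.9, 1.901, -0.505, 0.948, 2.779] F [ 0.7 -1.1 -0.3] w 0.519 0.0
knob [ 0.5419 -0.2388  0.22  ] 0.84
top [316.2 188. ] 0.6 78 [ 0.6185 -0.0089  0.034 ]
top [295.  187.3] 0.58 70 [0.6222 0.0591 0.034 ]
knob [ 0.5515 -0.242   0.22  ] 0.94
```

View pics/s1.png

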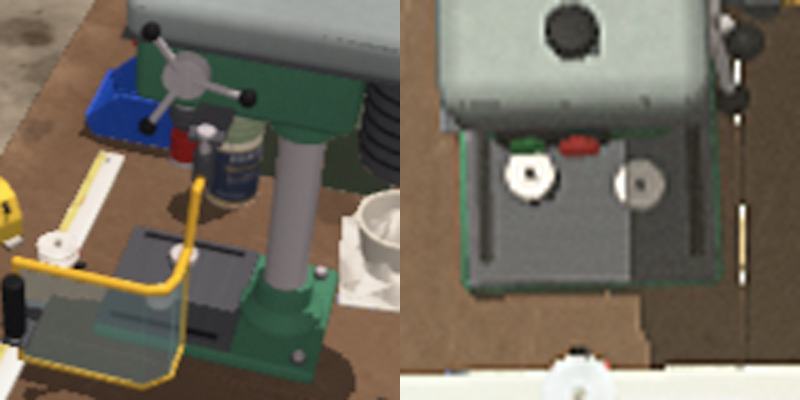

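Guard is open about 1.45 rad (knob at scene crop (13,300)). Both slugs are in clear view: top crop A (529,174), B (640,184).

Run:
```python
from h import *
c=read_camera("scene");t=read_camera("top")
g=t["img"]
print("A",onz(t,(295.4,184.4),.037),"B",onz(t,(317.6,186.4),.037),"table corners",onz(t,(270+465/5-.4,150+287/5-.4),.025),onz(t,(270+718/5-.4,150+280/5-.4),.025))
# scene crop: A hole at crop (182,253)
f=150/400
print("A scene",onz(c,(280+182*f-.3,140+250*f-.3),.037))
for n,cam in(("scene",c),("top",t)):
  for th in("red_bin",):
    for r in place_of(n,th)[:1]: print(n,th,onz(cam,r["centre"],0),r["confidence"])
m=cv2.inRange(cv2.cvtColor(g,cv2.COLOR_BGR2HSV),(170,120,60),(180,255,255))|cv2.inRange(cv2.cvtColor(g,cv2.COLOR_BGR2HSV),(0,120,60),(6,255,255))
m[:200]=0;m[:,:415]=0;m[:,475:]=0
cc=max(cv2.findContours(m,0,2)[0],key=cv2.contourArea);h=cv2.approxPolyDP(cv2.convexHull(cc),3,True)[:,0]
print([(p.tolist(),onz(t,p,.05)[:2].tolist()) for p in h])
```

```text
A [0.6311 0.0576 0.037 ] B [ 0.623  -0.0135  0.037 ] table corners [ 0.5548 -0.1569  0.025 ] [ 0.5558 -0.3205  0.025 ]
A scene [0.6261 0.0616 0.037 ]
scene red_bin [ 0.4373 -0.4038  0.    ] 0.58
top red_bin [ 0.4488 -0.4095  0.    ] 0.86
[([427, 226], [0.4866, -0.3535]), ([428, 216], [0.5181, -0.3588]), ([434, 212], [0.5303, -0.3786]), ([468, 219], [0.5057, -0.4845]), ([446, 233], [0.4633, -0.4116]), ([434, 232], [0.4673, -0.3742])]
```

carry_out --rows "4 43 -20 -2.5;4 43 -20 -2.5;4 43 -24 -2.5;4 43 -26 -2.5;4 43 -28 -2.5;4 40 -28 -2.5;0 0 0 0" --claw 54

```text
t: 19.65
eef_pos: [0.493, -0.0391, 0.2106]
tool_rot: [0.266, -0.021, 0.963, 0.035]
contact_force: [0.0, -0.1, -0.2]
gripper_width: 0.633
grasp_force: 0.0
```

```bash
python3 -c "
from h import *
st()"
```

```text
19.65 p [493.  -39.1 210.6] zax [ 0.511  0.079 -0.856] yax [-0.06   0.997  0.056] q [1.308, 0.006, -1.235, 2.314, -0.369, 0.313, 2.013] F [ 0.  -0.1 -0.2] w 0.633 0.0
```

carry_out --rows "12 7 -30 0;12 7 -30 0;12 7 -30 0;12 6 -30 0;0 0 0 0"

```text
t: 20.27
eef_pos: [0.5149, -0.0403, 0.1484]
tool_rot: [0.261, -0.012, 0.965, 0.022]
contact_force: [-0.6, -0.5, 0.6]
gripper_width: 0.629
grasp_force: 0.0
```

Run:
```python
from h import *
o,M=st()
w=read_camera("wrist");t=read_camera("top")
f=200/np.tan(np.radians(w["fov_y"]/2));W=np.array(w["world_to_cam"])
def pf(p):
    q=W[:3,:3]@p+W[:3,3];v=np.array([q[0],-q[1],-q[2]]);r=np.hypot(v[0],v[1]);th=np.arctan2(r,v[2]);return np.array([w["cx"],w["cy"]])+f*th*v[:2]/r
def fz(px,z):
    d=np.array(px)-[w["cx"],w["cy"]];r=np.hypot(*d);th=r/f;v=np.array([np.sin(th)*d[0]/r,-np.sin(th)*d[1]/r,-np.cos(th)])
    R=W[:3,:3];o=-R.T@W[:3,3];v=R.T@v;return (o+v*(z-o[2])/v[2]).round(4)
for S in([.630,.057,.037],[.621,-.012,.037]): print("expect",pf(np.array(S)).round())
for r in outline_of("wrist","slug_a"): print(np.round(r["centre"],1),round(r["confidence"],2),r["pixels"].sum(),fz(r["centre"],.035))
for r in place_of("wrist","slug_a"): print("pl",np.round(r["centre"],1),round(r["confidence"],2),fz(r["centre"],.025))
cv2.imwrite("pics/w2.png",w["img"])
```

```text
20.27 p [514.9 -40.3 148.4] zax [ 0.503  0.049 -0.863] yax [-0.035  0.999  0.036] q [0.857, 0.2, -0.923, 2.347, 0.703, 0.181, 0.919] F [-0.6 -0.5  0.6] w 0.629 0.0
expect [391. 221.]
expect [332. 216.]
[332.7 212. ] 0.89 653 [ 0.6159 -0.0113  0.035 ]
[394.5 217.3] 0.77 537 [0.6257 0.0601 0.035 ]
[111.5 290.4] 0.25 14138 [ 0.8373 -0.3984  0.035 ]
pl [328.2 208.8] 0.85 [ 0.6219 -0.015   0.025 ]
pl [391.3 214.3] 0.73 [0.632  0.0598 0.025 ]
```

View pics/w2.png

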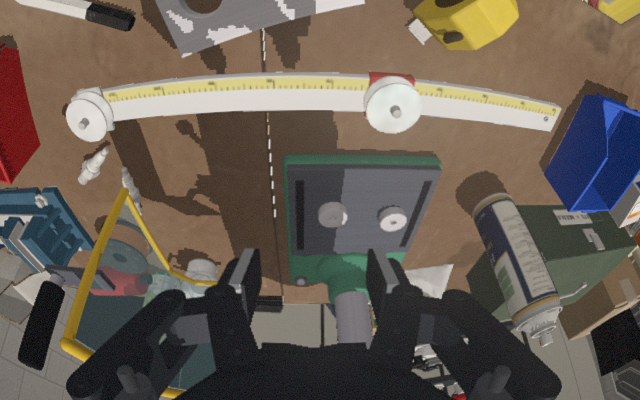

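The wrist view shows B at (333,213) and A at (393,218), both flat and clear on the table. That gives B ≈ (0.619,-0.012) and A ≈ (0.629,0.060), agreeing with the top view.

carry_out --rows "25 8 -5 0;25 8 -20 0;20 8 -25 0;20 6 -30 0;0 0 0 0"

```text
t: 21.1
eef_pos: [0.597, -0.0134, 0.0802]
tool_rot: [0.261, -0.012, 0.965, 0.022]
contact_force: [-0.2, -0.0, 0.6]
gripper_width: 0.632
grasp_force: 0.0
```

```bash
python3 -c "
from h import *
st()"
```

```text
21.1 p [597.  -13.4  80.2] zax [ 0.503  0.048 -0.863] yax [-0.034  0.999  0.035] q [0.366, 0.405, -0.515, 2.251, 1.603, 0.178, -0.019] F [-0.2 -0.   0.6] w 0.632 0.0
```

carry_out --rows "9 1 -12 0;9 1 -12 0;9 0 -12 0;0 0 -4 0;0 0 0 0"

```text
t: 21.72
eef_pos: [0.6233, -0.0124, 0.0414]
tool_rot: [0.262, -0.01, 0.965, 0.021]
contact_force: [-0.5, 1.4, 0.3]
gripper_width: 0.633
grasp_force: 0.0
```

```bash
python3 -c "
from h import *
st()"
```

```text
21.73 p [623.3 -12.4  41.4] zax [ 0.504  0.046 -0.862] yax [-0.031  0.999  0.036] q [0.424, 0.54, -0.599, 2.204, 1.843, 0.27, -0.211] F [-0.5  1.4  0.3] w 0.633 0.0
```

carry_out --rows "1 1 -5 0;0 0 -4 0;0 0 0 0"

```text
t: 22.1
eef_pos: [0.6246, -0.0105, 0.0315]
tool_rot: [0.261, -0.011, 0.965, 0.022]
contact_force: [-0.2, -0.3, -0.1]
gripper_width: 0.63
grasp_force: 0.0
```

carry_out --rows "0 0 0 0;0 0 0 0;0 0 0 0" --claw 20 --force 50

```text
t: 22.48
eef_pos: [0.625, -0.0105, 0.032]
tool_rot: [0.262, -0.011, 0.965, 0.021]
contact_force: [0.3, -0.1, -0.5]
gripper_width: 0.232
grasp_force: 0.0
```

```bash
cat >> h.py <<'E'
def fz(w,px,z):
    f=200/np.tan(np.radians(w["fov_y"]/2));W=np.array(w["world_to_cam"])
    d=np.array(px)-[w["cx"],w["cy"]];r=np.hypot(*d);th=r/f;v=np.array([np.sin(th)*d[0]/r,-np.sin(th)*d[1]/r,-np.cos(th)])
    R=W[:3,:3];o=-R.T@W[:3,3];v=R.T@v;return (o+v*(z-o[2])/v[2]).round(4)
E
python3 - <<'E'
from h import *
w=read_camera("wrist")
for r in outline_of("wrist","slug_a"): print(np.round(r["centre"],1),round(r["confidence"],2),r["pixels"].sum(),fz(w,r["centre"],.035))
for r in place_of("wrist","slug_a"): print("pl",np.round(r["centre"],1),round(r["confidence"],2),fz(w,r["centre"],.025))
cv2.imwrite("pics/w3.png",cv2.resize(w["img"][100:400,120:520],(800,600)))
E
```

```text
[309.4 240.2] 0.87 1866 [ 0.617  -0.0123  0.035 ]
[424.2 244.2] 0.69 1639 [0.6239 0.0574 0.035 ]
pl [311.4 234. ] 0.74 [ 0.6246 -0.0107  0.025 ]
pl [421.1 237.2] 0.66 [0.6302 0.06   0.025 ]
```

View pics/w3.png

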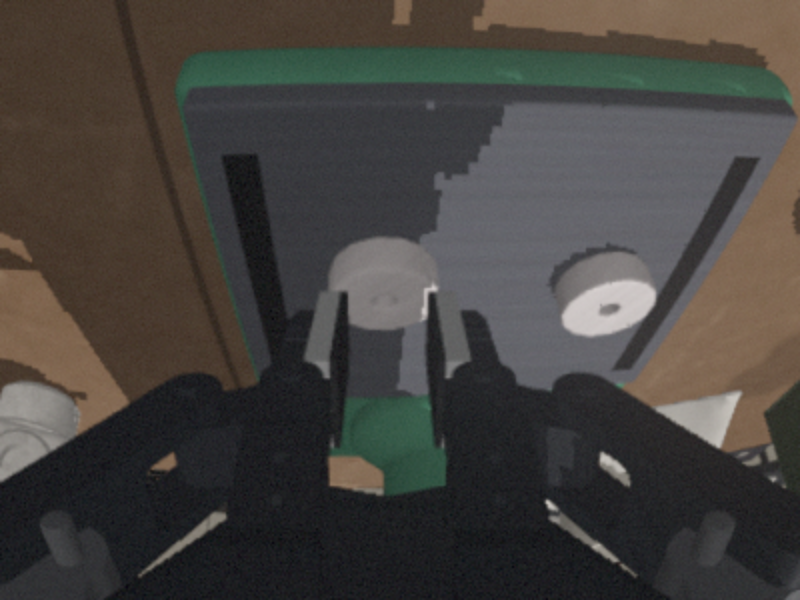

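The picture shows the tips closed above slug B, resting over its top face at about (385,300) in the crop. The slug hasn't moved, so I'll reopen, go 8 mm lower and close again.

carry_out --rows "0 0 3 0;0 0 0 0;-1 0 -5 0;0 0 -5 0;0 0 -1 0;0 0 0 0" --claw 54

```text
t: 23.38
eef_pos: [0.6238, -0.0106, 0.0236]
tool_rot: [0.262, -0.011, 0.965, 0.022]
contact_force: [0.9, -1.0, -0.2]
gripper_width: 0.632
grasp_force: 0.0
```

carry_out --rows "0 0 0 0;0 0 0 0;0 0 0 0" --claw 15

```text
t: 23.75
eef_pos: [0.624, -0.0106, 0.0241]
tool_rot: [0.262, -0.011, 0.965, 0.021]
contact_force: [-0.1, -1.0, -0.3]
gripper_width: 0.172
grasp_force: 0.0
```

carry_out --rows "0 0 -3 0;0 0 0 0"

```text
t: 24.0
eef_pos: [0.6244, -0.0106, 0.0212]
tool_rot: [0.262, -0.011, 0.965, 0.021]
contact_force: [-1.6, -0.3, 6.1]
gripper_width: 0.179
grasp_force: 2.3
```

Run:
```python
from h import *
w=read_camera("wrist");st()
for r in outline_of("wrist","slug_a"): print(np.round(r["centre"],1),round(r["confidence"],2),r["pixels"].sum(),fz(w,r["centre"],.035))
cv2.imwrite("pics/w4.png",cv2.resize(w["img"][100:400,120:520],(800,600)))
```

```text
24.05 p [624.4 -10.7  21.2] zax [ 0.506  0.047 -0.862] yax [-0.032  0.999  0.035] q [0.459, 0.602, -0.649, 2.205, 1.95, 0.327, -0.291] F [-0.6  0.2  5.2] w 0.179 2.1
[312.3 257.4] 0.92 1375 [ 0.6173 -0.0111  0.035 ]
[424.8 259.8] 0.87 1640 [0.6239 0.0551 0.035 ]
```

View pics/w4.png

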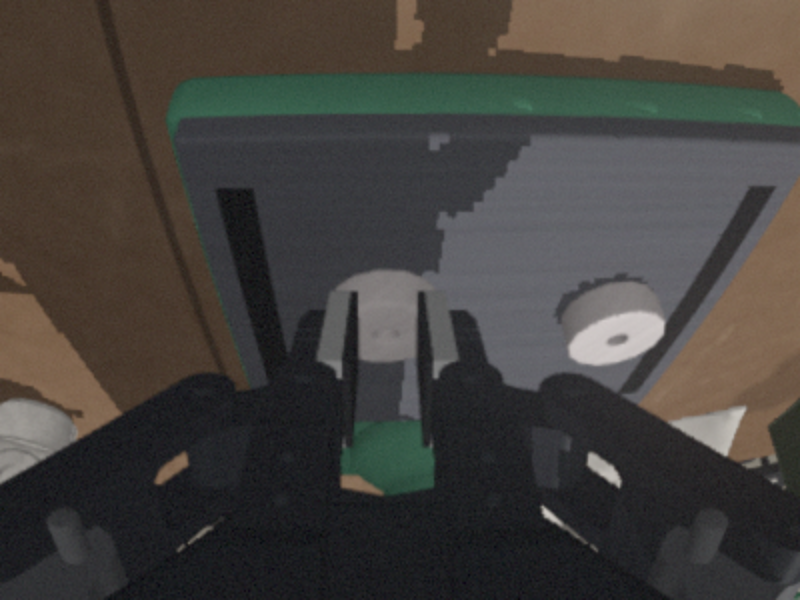

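Tips now press lightly on slug B's top (F_z ≈ 6 N, slug unmoved). I'll check where the fingertips really are against the nominal TCP.

Run:
```python
from h import *
o,M=st();w=read_camera("wrist")
f=200/np.tan(np.radians(w["fov_y"]/2));W=np.array(w["world_to_cam"])
def pf(p):
    q=W[:3,:3]@p+W[:3,3];v=np.array([q[0],-q[1],-q[2]]);r=np.hypot(v[0],v[1]);th=np.arctan2(r,v[2]);return (np.array([w["cx"],w["cy"]])+f*th*v[:2]/r).round(1)
for b in(0,.01,.02,.03):
  for sx in(-.011,.011):
    print(b,sx,[pf(o["eef_pos"]+M@np.array([sx,sy,-b])).tolist() for sy in(-.0077,.0077)])
print("cam",-W[:3,:3].T@W[:3,3], "xax",M[:,0].round(2))
```

```text
24.1 p [624.4 -10.6  21.2] zax [ 0.505  0.047 -0.862] yax [-0.032  0.999  0.035] q [0.459, 0.602, -0.649, 2.205, 1.95, 0.327, -0.291] F [-1.2  0.4  5.2] w 0.172 2.1
0 -0.011 [[299.1, 260.8], [325.1, 260.8]]
0 0.011 [[298.5, 226.3], [325.6, 226.4]]
0.01 -0.011 [[298.4, 268.9], [325.7, 269.0]]
0.01 0.011 [[297.6, 233.0], [326.3, 233.0]]
0.02 -0.011 [[297.6, 277.9], [326.3, 277.9]]
0.02 0.011 [[296.7, 240.5], [327.1, 240.5]]
0.03 -0.011 [[296.6, 287.8], [327.1, 287.8]]
0.03 0.011 [[295.6, 248.9], [327.9, 248.9]]
cam [ 0.47758049 -0.01818312  0.12491704] xax [-0.86 -0.01 -0.51]
```

The tips sit about 23 mm behind the nominal end, so the fingers passed over the slug. I'll correct for that by going deeper and further forward.

carry_out --rows "0 0 4 0;0 0 0 0;0 0 0 0;6 0 -4 0;6 0 -4 0;0 0 -4 0;0 0 0 0" --claw 54

```text
t: 25.02
eef_pos: [0.6355, -0.0105, 0.0121]
tool_rot: [0.261, -0.011, 0.965, 0.022]
contact_force: [-0.4, -0.5, -1.2]
gripper_width: 0.632
grasp_force: 0.0
```

carry_out --rows "0 0 0 0;0 0 0 0;0 0 0 0" --claw 15

```text
t: 25.4
eef_pos: [0.6359, -0.0106, 0.0132]
tool_rot: [0.262, -0.011, 0.965, 0.021]
contact_force: [-2.2, -0.5, 3.2]
gripper_width: 0.333
grasp_force: 49.4
```

Gripped slug B (49 N). Lifting out low and backwards, then clear of the drill.

carry_out --rows "0 0 6 0;-8 0 6 0;-20 0 6 0;-25 -2 8 0;-25 -4 15 0;-15 -10 30 0;-5 -15 40 0;-5 -20 40 0;-5 -25 40 0;0 -25 40 0"

```text
t: 26.65
eef_pos: [0.5377, -0.0796, 0.1597]
tool_rot: [0.261, -0.004, 0.965, 0.009]
contact_force: [0.2, -0.1, -1.1]
gripper_width: 0.337
grasp_force: 49.4
```

```bash
python3 -c "
from h import *
st()"
```

```text
26.65 p [537.7 -79.6 159.7] zax [ 0.504  0.02  -0.863] yax [-0.012  1.     0.016] q [1.043, 0.273, -1.068, 2.276, 0.791, 0.269, 0.915] F [ 0.2 -0.1 -1.1] w 0.337 49.4
```

carry_out --rows "-8 -5 32 0;-8 -5 32 0;-8 -10 32 0;-8 -20 25 0;-8 -40 0 0;-8 -45 0 0;-8 -45 0 0;-5 -45 0 0;0 -45 0 0;0 -45 0 0"

```text
t: 27.9
eef_pos: [0.479, -0.379, 0.2464]
tool_rot: [0.252, 0.002, 0.968, 0.004]
contact_force: [0.2, -0.2, 0.6]
gripper_width: 0.339
grasp_force: 49.4
```

Run:
```python
from h import *
st();t=read_camera("top");c=read_camera("scene")
for n,cam in(("scene",c),("top",t)):
    for r in place_of(n,"red_bin")[:1]: print(n,onz(cam,r["centre"],0),r["confidence"])
```

```text
27.9 p [ 479.  -379.   246.4] zax [ 0.487  0.007 -0.873] yax [0.001 1.    0.008] q [1.688, 0.38, -1.12, 1.941, 0.048, 0.619, 2.203] F [ 0.2 -0.2  0.6] w 0.339 49.4
scene [ 0.4398 -0.396   0.    ] 0.75
top [ 0.4479 -0.4038  0.    ] 0.58
```

carry_out --rows "-4 -7 -49 0;-4 -6 -49 0;-4 -6 -49 0;-3 -6 -49 0;0 0 0 0"

```text
t: 28.72
eef_pos: [0.4628, -0.3997, 0.0481]
tool_rot: [0.25, 0.001, 0.968, 0.007]
contact_force: [-0.3, 0.4, 0.0]
gripper_width: 0.339
grasp_force: 49.5
```

carry_out --rows "0 0 0 0;0 0 0 0;0 0 0 0;0 0 50 0;0 0 50 0;0 0 50 0" --claw 44

```text
t: 29.48
eef_pos: [0.4647, -0.4028, 0.203]
tool_rot: [0.252, 0.001, 0.968, 0.004]
contact_force: [0.2, -0.5, 0.9]
gripper_width: 0.513
grasp_force: 0.0
```

Run:
```python
from h import *
st();t=read_camera("top");w=read_camera("wrist")
for n,cam in(("top",t),("wrist",w)):
    for r in outline_of(n,"slug_a"): print(n,np.round(r["centre"],1),round(r["confidence"],2),r["pixels"].sum(),onz(cam,r["centre"],.01) if n=="top" else fz(cam,r["centre"],.01))
    for r in place_of(n,"red_bin")[:1]: print(n,"bin",np.round(r["centre"],1),r["confidence"],onz(cam,r["centre"],0) if n=="top" else fz(cam,r["centre"],0))
cv2.imwrite("pics/b1.png",w["img"])
```

```text
29.48 p [ 464.7 -402.8  203. ] zax [ 0.488  0.006 -0.873] yax [0.001 1.    0.008] q [1.686, 0.46, -1.081, 1.966, 0.123, 0.555, 2.208] F [ 0.2 -0.5  0.9] w 0.513 0.0
top [206.8 222.6] 0.54 1755 [0.5173 0.3455 0.01  ]
top [296.3 184. ] 0.51 63 [0.6379 0.0559 0.01  ]
top [440.1 236.8] 0.4 71 [ 0.4544 -0.4051  0.01  ]
top bin [441.3 237.4] 0.56 [ 0.4529 -0.4121  0.    ]
wrist [314.   81.4] 0.86 708 [ 0.4579 -0.4034  0.01  ]
wrist [571.3 205.7] 0.44 169 [0.6504 0.0881 0.01  ]
wrist bin [310.6  72.4] 0.95 [ 0.4515 -0.407   0.    ]
```

Slug B is in the bin at about (0.456,-0.404). Going back for slug A.

carry_out --rows "0 10 50 0;3 45 17 0;6 48 0 0;6 48 0 0;6 48 0 0;6 48 0 0;6 48 0 0;12 40 -20 0;12 40 -30 0;12 40 -40 0" --claw 54

```text
t: 31.02
eef_pos: [0.5011, -0.0611, 0.2233]
tool_rot: [0.232, 0.01, 0.973, -0.005]
contact_force: [-0.5, -1.0, 0.0]
gripper_width: 0.638
grasp_force: 0.0
```

```bash
python3 -c "
from h import *
st()"
```

```text
31.02 p [501.1 -61.1 223.3] zax [ 0.451 -0.015 -0.892] yax [ 0.022  1.    -0.006] q [1.353, 0.04, -1.332, 2.233, 0.096, 0.432, 1.503] F [-0.5 -1.   0. ] w 0.638 0.0
```

carry_out --rows "16 20 -10 0;16 24 -15 0;16 24 -20 0;16 24 -28 0;10 10 -20 0;0 0 0 0"

```text
t: 31.78
eef_pos: [0.5688, 0.0353, 0.1326]
tool_rot: [0.229, 0.009, 0.973, -0.004]
contact_force: [-0.1, 0.3, -0.3]
gripper_width: 0.631
grasp_force: 0.0
```

```bash
python3 -c "
from h import *
st()"
```

```text
31.77 p [568.8  35.3 132.6] zax [ 0.446 -0.012 -0.895] yax [ 0.019  1.    -0.004] q [0.511, 0.335, -0.861, 2.21, 1.035, 0.447, 0.391] F [-0.1  0.3 -0.3] w 0.631 0.0
```

carry_out --rows "8 8 -20 0;8 8 -20 0;8 6 -18 0;8 0 -15 0;10 0 -12 0;0 0 0 0"

```text
t: 32.52
eef_pos: [0.612, 0.0542, 0.0499]
tool_rot: [0.231, 0.011, 0.973, -0.005]
contact_force: [-0.8, -0.5, 0.1]
gripper_width: 0.632
grasp_force: 0.0
```

Run:
```python
from h import *
st();w=read_camera("wrist")
for r in outline_of("wrist","slug_a")[:2]: print(np.round(r["centre"],1),round(r["confidence"],2),r["pixels"].sum(),fz(w,r["centre"],.035))
for r in place_of("wrist","slug_a")[:2]: print("pl",np.round(r["centre"],1),round(r["confidence"],2),fz(w,r["centre"],.025))
```

```text
32.52 p [612.   54.2  49.9] zax [ 0.449 -0.016 -0.893] yax [ 0.025  1.    -0.005] q [0.305, 0.535, -0.689, 2.17, 1.459, 0.452, -0.022] F [-0.8 -0.5  0.1] w 0.632 0.0
[321. 239.] 0.72 1676 [0.6253 0.0594 0.035 ]
pl [320.9 232.8] 0.72 [0.6307 0.0594 0.025 ]
```

carry_out --rows "8 2 -9 0;8 2 -9 0;8 1 -9 0;8 0 -8 0;0 0 -2 0;0 0 0 0"

```text
t: 33.42
eef_pos: [0.644, 0.0606, 0.0129]
tool_rot: [0.231, 0.01, 0.973, -0.005]
contact_force: [-0.6, 0.4, -0.1]
gripper_width: 0.633
grasp_force: 0.0
```

carry_out --rows "0 0 0 0;0 0 0 0;0 0 0 0" --claw 15

```text
t: 33.8
eef_pos: [0.6445, 0.0606, 0.0139]
tool_rot: [0.232, 0.01, 0.973, -0.005]
contact_force: [-3.8, -1.4, 7.0]
gripper_width: 0.34
grasp_force: 49.2
```

Gripped slug A. Same way out.

carry_out --rows "0 0 6 0;-8 0 6 0;-20 0 6 0;-25 -4 8 0;-25 -12 15 0;-15 -20 35 0;-5 -20 45 0;-5 -25 45 0;-5 -25 40 0;0 -25 40 0"

```text
t: 35.05
eef_pos: [0.5395, -0.0556, 0.2234]
tool_rot: [0.23, 0.013, 0.973, -0.009]
contact_force: [1.0, -1.1, -0.0]
gripper_width: 0.335
grasp_force: 49.4
```

```bash
python3 -c "
from h import *
st()"
```

```text
35.05 p [539.5 -55.6 223.4] zax [ 0.447 -0.023 -0.894] yax [ 0.03   0.999 -0.011] q [1.025, 0.132, -1.101, 2.167, 0.358, 0.474, 1.216] F [ 1.  -1.1 -0. ] w 0.335 49.4
```

carry_out --rows "-12 -5 32 0;-14 -10 30 0;-14 -45 0 0;-14 -48 0 0;-10 -48 0 0;-8 -48 0 0;-5 -48 0 0;0 -48 0 0;0 -30 0 0;0 0 0 0"

```text
t: 36.3
eef_pos: [0.4641, -0.3871, 0.2794]
tool_rot: [0.229, 0.017, 0.973, -0.009]
contact_force: [-1.0, 0.6, 0.8]
gripper_width: 0.332
grasp_force: 49.4
```

```bash
python3 -c "
from h import *
st()"
```

```text
36.3 p [ 464.1 -387.1  279.4] zax [ 0.446 -0.026 -0.895] yax [ 0.037  0.999 -0.011] q [1.464, 0.219, -0.8, 1.909, -0.179, 0.711, 2.356] F [-1.   0.6  0.8] w 0.332 49.4
```

carry_out --rows "-2 -4 -45 0;-2 -4 -45 0;-2 -4 -45 0;-1 -4 -45 0;0 0 -45 0;0 0 0 0"

```text
t: 37.05
eef_pos: [0.4565, -0.3975, 0.0522]
tool_rot: [0.227, 0.015, 0.974, -0.006]
contact_force: [-0.6, 0.5, -0.7]
gripper_width: 0.334
grasp_force: 49.6
```

carry_out --rows "0 0 0 0;0 0 0 0;0 0 0 0;0 0 50 0;0 0 50 0;0 0 50 0;0 0 50 0" --claw 44

```text
t: 37.92
eef_pos: [0.458, -0.401, 0.2573]
tool_rot: [0.229, 0.015, 0.973, -0.01]
contact_force: [-1.3, -0.1, -0.3]
gripper_width: 0.515
grasp_force: 0.0
```

Run:
```python
from h import *
st();t=read_camera("top");w=read_camera("wrist");c=read_camera("scene")
for n,cam in(("top",t),("wrist",w)):
    for r in outline_of(n,"slug_a"): print(n,np.round(r["centre"],1),round(r["confidence"],2),r["pixels"].sum(),onz(cam,r["centre"],.01) if n=="top" else fz(cam,r["centre"],.01))
    for r in place_of(n,"red_bin")[:1]: print(n,"bin",np.round(r["centre"],1),r["confidence"],onz(cam,r["centre"],0) if n=="top" else fz(cam,r["centre"],0))
    for r in place_of(n,"guard_knob")[:2]: print(n,"knob",np.round(r["centre"],1),r["confidence"],onz(cam,r["centre"],.22) if n=="top" else fz(cam,r["centre"],.22))
for r in place_of("scene","guard_knob")[:1]: print("scene",onz(c,r["centre"],.22))
cv2.imwrite("pics/b2.png",np.hstack([cv2.resize(t["img"][140:290,280:480],(400,300)),cv2.resize(w["img"],(400,300))]))
```

```text
37.92 p [ 458.  -401.   257.3] zax [ 0.446 -0.026 -0.895] yax [ 0.033  0.999 -0.013] q [1.495, 0.264, -0.821, 1.921, -0.142, 0.673, 2.364] F [-1.3 -0.1 -0.3] w 0.515 0.0
top bin [441.1 239.1] 0.83 [ 0.4475 -0.411   0.    ]
top knob [404.2 199.2] 0.76 [ 0.5459 -0.2469  0.22  ]
wrist [317.4  70.3] 0.65 611 [ 0.4483 -0.4026  0.01  ]
wrist bin [311.4  69. ] 0.97 [ 0.4498 -0.4102  0.    ]
wrist knob [488.1 256.1] 0.58 [ 0.5434 -0.239   0.22  ]
scene [ 0.5474 -0.2409  0.22  ]
```

View pics/b2.png

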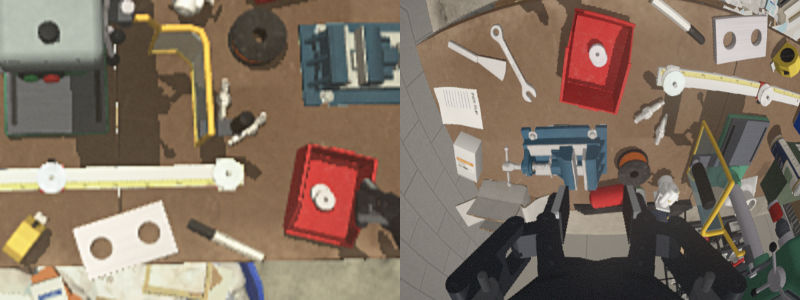

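Both slugs lie in the red bin (crop (322,198)), the table is empty, and the knob is at top (404,199), about (0.547,-0.242). Now to grip the knob again and close the guard.

carry_out --rows "16 40 5 0;16 40 5 0;16 40 5 0;14 37 0 0;0 0 0 0" --claw 48

```text
t: 39.05
eef_pos: [0.5212, -0.2401, 0.2697]
tool_rot: [0.229, 0.012, 0.973, -0.009]
contact_force: [0.4, -0.3, -0.3]
gripper_width: 0.562
grasp_force: 0.0
```

carry_out --rows "13 0 -27 0;13 0 -27 0;13 0 -27 0;0 0 0 0"

```text
t: 39.55
eef_pos: [0.558, -0.2438, 0.1861]
tool_rot: [0.227, 0.015, 0.974, -0.008]
contact_force: [-0.7, 0.8, -0.4]
gripper_width: 0.562
grasp_force: 0.0
```

carry_out --rows "0 0 0 0;0 0 0 0;0 0 0 0" --claw 8 --force 35

```text
t: 39.92
eef_pos: [0.5597, -0.2437, 0.19]
tool_rot: [0.23, 0.015, 0.973, -0.01]
contact_force: [1.4, 3.9, 1.4]
gripper_width: 0.243
grasp_force: 34.8
```

```bash
sed -i 's/\*\.019/*.026/' arc.py; python3 -c "
from arc import *
st()
plan([-6]*10,[5,5,5,3,0,0,0,0,0,0])"
```

```text
39.92 p [ 559.7 -243.7  190. ] zax [ 0.447 -0.025 -0.894] yax [ 0.033  0.999 -0.012] q [1.053, 0.295, -0.762, 2.055, 0.165, 0.426, 1.766] F [1.4 3.9 1.4] w 0.243 34.8
angle -128.1
-15 17 0 5; -15 17 0 5; -14 19 0 5; -11 19 0 3; -9 20 0 0; -7 21 0 0; -5 21 0 0; -3 22 0 0; -0 22 0 0; 2 22 0 0
```

carry_out --rows "-15 17 0 5;-15 17 0 5;-14 19 0 5;-11 19 0 3;-9 20 0 0;-7 21 0 0;-5 21 0 0;-3 22 0 0"

```text
t: 40.92
eef_pos: [0.4783, -0.0905, 0.1885]
tool_rot: [0.226, -0.135, 0.964, 0.025]
contact_force: [-10.2, -2.7, 11.3]
gripper_width: 0.242
grasp_force: 50.7
```

```bash
python3 -c "
from arc import *
st()
plan([-6]*8,[0,0,-2,-2,-2,-2,-2,-2])"
```

```text
40.92 p [478.3 -90.5 188.5] zax [ 0.43   0.11  -0.896] yax [-0.272  0.962 -0.012] q [1.372, 0.146, -1.209, 2.268, -0.141, 0.407, 2.162] F [-10.2  -2.7  11.3] w 0.242 50.7
angle -175.4
2 22 0 0; 2 22 0 0; 4 21 0 -2; 6 21 0 -2; 9 20 0 -2; 10 19 0 -2; 13 17 0 -2; 14 17 0 -2
```

carry_out --rows "2 22 0 0;2 22 0 0;4 21 0 -2;6 21 0 -2;9 20 0 -2"

```text
t: 41.55
eef_pos: [0.5022, 0.0166, 0.1887]
tool_rot: [0.228, -0.085, 0.97, 0.013]
contact_force: [0.1, -4.4, -5.2]
gripper_width: 0.24
grasp_force: 58.2
```

```bash
python3 -c "
from arc import *
st()
plan([-5]*4,[-2]*4)"
```

```text
41.55 p [502.2  16.6 188.7] zax [ 0.44   0.064 -0.895] yax [-0.17   0.985 -0.013] q [0.846, 0.092, -1.018, 2.281, 0.234, 0.358, 1.392] F [ 0.1 -4.4 -5.2] w 0.24 58.2
angle 154.1
8 16 0 -2; 10 15 0 -2; 12 14 0 -2; 12 13 0 -2
```

carry_out --rows "8 16 0 -2;10 15 0 -2;6 7 0 0;0 0 0 0"

```text
t: 42.05
eef_pos: [0.5272, 0.0546, 0.1888]
tool_rot: [0.229, -0.052, 0.972, 0.006]
contact_force: [4.1, -2.9, -5.2]
gripper_width: 0.24
grasp_force: 58.3
```

```bash
python3 -c "
from arc import *
st()
plan([-2]*2,[0]*2)"
```

```text
42.05 p [527.2  54.6 188.8] zax [ 0.445  0.036 -0.895] yax [-0.104  0.994 -0.012] q [0.592, 0.138, -0.908, 2.237, 0.522, 0.41, 0.953] F [ 4.1 -2.9 -5.2] w 0.24 58.3
angle 141.4
4 6 0 0; 5 6 0 0
```

carry_out --rows "3 4 0 0;0 0 0 0"

```text
t: 42.3
eef_pos: [0.5291, 0.0568, 0.1886]
tool_rot: [0.228, -0.051, 0.972, 0.004]
contact_force: [-9.1, -8.4, 8.2]
gripper_width: 0.24
grasp_force: 60.5
```

Run:
```python
from arc import *
st()
for n in("top","scene"):
    c=read_camera(n)
    for r in place_of(n,"guard_knob")[:1]: print(n,np.round(r["centre"],1),r["confidence"],onz(c,r["centre"],.22))
```

```text
42.3 p [529.1  56.8 188.6] zax [ 0.443  0.032 -0.896] yax [-0.101  0.995 -0.015] q [0.577, 0.143, -0.903, 2.231, 0.54, 0.42, 0.928] F [-9.1 -8.4  8.2] w 0.24 60.5
top [295.3 213.2] 0.74 [0.514  0.0503 0.22  ]
scene [312.6 179.8] 0.71 [0.5157 0.0532 0.22  ]
```

The force now opposes the push, so the guard is on its stop. Releasing and retracting along the tool axis.

carry_out --rows "0 0 0 0;0 0 0 0;0 0 0 0;-13 -1 26 0;-18 -1 36 0;-18 -1 36 0;-10 0 40 0" --claw 40

```text
t: 43.38
eef_pos: [0.4721, 0.0561, 0.3239]
tool_rot: [0.229, -0.053, 0.972, 0.006]
contact_force: [1.7, -0.1, -0.1]
gripper_width: 0.467
grasp_force: 0.0
```

Run:
```python
from arc import *
st()
K=[]
for k in range(4):
  for n in("top","scene"):
    c=read_camera(n)
    for r in place_of(n,"guard_knob")[:1]: p=onz(c,r["centre"],.22);K.append(p[:2]);print(n,r["confidence"],p)
m=np.median(K,0)-H;print("angle",np.degrees(np.arctan2(m[1],m[0])))
for n in("red_bin","blue_bin","drilled_plate","penetrating_oil"):
    for r in place_of("top",n)[:1]: print(n,np.round(r["centre"],1))
```

```text
43.38 p [472.1  56.1 323.9] zax [ 0.445  0.035 -0.895] yax [-0.105  0.994 -0.013] q [0.779, -0.261, -0.877, 2.144, -0.272, 0.716, 1.716] F [ 1.7 -0.1 -0.1] w 0.467 0.0
top 0.6 [0.5111 0.0552 0.22  ]
top 0.9 [0.5148 0.0503 0.22  ]
scene 0.71 [0.5099 0.0579 0.22  ]
top 0.68 [ 0.4448 -0.3277  0.22  ]
scene 0.58 [0.5191 0.0584 0.22  ]
top 0.67 [0.5139 0.0574 0.22  ]
scene 0.85 [0.5148 0.0686 0.22  ]
angle 140.92315020494883
red_bin [443.6 239.2]
blue_bin [208.4 221.9]
drilled_plate [341.5 259.3]
penetrating_oil [247.5 179.7]
```

```bash
python3 -c "
from h import *
print(hand_in())"
```

```text
the job is handed in; nothing more can be done
None
```

I've handed the job in, with no verdict returned: both slugs are in the red bin, the guard is back on its stop by force and camera, the tool is clear, and the bystanders stand where they were.

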